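# Face the sample code to the reader, then hold the clamp plate over the bead mill's posts

## Robot

A 6-joint arm with a two-finger parallel gripper is mounted at the origin on the work surface. World frame = base frame: x ahead of the robot, y to its left, z up, the work surface at z = 0. Lengths are in m, angles in rad, forces in N, time in s.
With the tool pointing down it reaches from about 0.425 to 0.95 m from the base axis. Payload 3.5 kg.
Tool frame: the origin (TCP) lies on the centre line of the jaws, within the pads' length; the fingertips stand 8 mm ahead of it and the grasp point (between the pads) lies 11 mm behind it; z points along the fingers, y is the line along which they close (so a half turn about z gives the same grasp; the last joint's range is limited). The gripper opens to 85 mm and grips with 20 to 120 N. Pads are 22 mm wide; open, the fingers measure 114 mm over their backs; the gripper's body (76 mm by 85 mm) begins 54 mm behind the grasp point. The pads swing forward as they close: fully open they stand 13 mm farther back than shut.
Start: joints at [1.097, 0.286, 1.577, -0, 1.279, -0.15], TCP at [0.215, 0.64, 0.239] pointing down, gripper open.
Joint ranges: [-2.77, 2.77], [-0.9, 2.22], [0.21, 2.48], [-1.53, 4.67], [0.24, 2.81], [-2.84, 2.84]. Speed limits (rad/s): [2.79, 2.79, 3.14, 3.14, 3.14, 3.14].

## Interface

Orientations are given as a unit quaternion [x, y, z, w].
In Python, from plant import ctrl gives the robot as it stands. The module is installed in compiled form; this text tells all that it offers.
- The arm moves only by the tool send_rows, never from a script. Its argument "steps" is a list of rows, each a list of 5 numbers: the shift along the tool's x, y, z in m, then the turn about the tool's z in degrees, then the opening, from -1 (shut) to 1 (fully open). A call has 1 to 12 rows; each row is the pose to reach, as a shift and turn from the pose commanded when the call began, along the tool's axes at that moment; what a row does not reach only later rows make up. A row lasts 1/10 s, in which the tool goes at most 50 mm and 8.59 degrees, less where a joint would pass 70% of its speed; a pose out of reach is approached as far as the arm can. A call with a gripper value outside its range is refused whole. The fingers move at their own pace and stop on an object; "squeeze" is the grip in N (left out, the last holds). Time passes only in rows, so rows that repeat a pose let the fingers close. It gives the time, the measured TCP pose, the force, the opening and the grip force at its end, in the units of the state.
- ctrl.get_state(): the state, without advancing time (a new reading comes with each control period).
- ctrl.read_camera(name): name is "scene" or "side" or "wrist"; returns the picture (384x512x3 uint8, red, green, blue); there is no depth.
- ctrl.calibration(name): a dict with "intrinsics" (3x3 intrinsics, pixels), "k1" (the pictures are not rectified: a ray, as slopes to the right and down, at radius r is drawn at 1 + k1 r^2 times it, then the intrinsics apply), "extrinsics" (4x4, takes a point from world to camera coordinates); the wrist camera has in their place "tool_from_camera" (4x4, takes a point from camera to tool coordinates, whose origin is the TCP and whose axes are the flange's). Camera axes: x right, y up, looking along -z (the intrinsics and any distortion apply to the point x, -y, -z); pixel columns grow to the right and rows downward; lengths in m; the calibration is good to about 2 mm. A picture is of the moment at which its call begins: read the wrist's pose just before it. calibration takes no time and is no camera call.
- ctrl.sign_off(): hands the job in; it is judged then, once.
The state is a dict: "time": time; "qpos": joint angles; "dq": joint speeds; "joint_efforts": joint torques, N m; "eef_pos": TCP position; "tcp_rot": TCP orientation; "contact_force": force on the tool from outside, world axes, zero at the start; "wrist_torque": the same for the moment, N m; "opening": opening from 0.0 (shut) to 1.0 (fully open); "finger_force": force on a finger pad.
Only numpy, scipy, OpenCV 4.12 (cv2) and the standard library are available. Lean on these libraries where they do the work, as an engineer would, in place of code of your own. Each camera call takes 0.05 s, during which the arm holds its last target. There are 200 camera calls.

## Task

The sample tube standing in the blue bead mill must have its bar code squarely facing the code reader before it is clamped: turn it there, leave it standing upright fully down in its cup, and let go. Then pick up the aluminium clamp plate and hold it level and still about 1 cm above the tops of the mill's two posts, touching neither posts nor tube, with its two end holes (either way round) centred over the threaded holes in the posts so that the screws can be started. Finish while holding it there, do not set it down, and leave the other things on the bench where they are.

Things in the scene. Friction and masses are not known exactly. Their poses are not given: they have to be found in the camera images.
- mill: fixed blue bead mill, housing 190 x 210 x 75 mm, display on its -x side. Origin: centre of underside on the bench, z up. Above it on the z axis a dark cup (outside 48 mm, rim 127 mm and floor 90 mm above the bench, bore 33 mm), and two steel posts, diameter 16 mm, at y = +70 and -70 mm, tops 203 mm above the bench
- thread_left (a point): centre of the 8 mm threaded hole in the top face of the mill's post at its +y side, 203 mm above the bench
- thread_right (a point): centre of the 8 mm threaded hole in the top face of the mill's post at its -y side, 203 mm above the bench
- tube: loose sample tube, 70 g, standing in the cup with 1.5 mm play all round, 115 mm tall, 30 mm diameter; ribbed orange cap, 35 mm diameter, over its top 22 mm, fast on the tube: turn it by the cap. Origin: centre of underside, 90 mm above the bench when seated (cap top 205), z up. +x points out through the middle of the white bar code label; a black stroke on the cap's top points to +x too
- reader: fixed code reader on a bracket stand behind the mill, outside its +x side: black box 44 x 52 x 44 mm with a yellow top, top 177 mm above the bench. Origin at the centre of its foot on the bench; its red window faces its own -x, towards the tube
- reader_window (a point): centre of the reader's red window, 155 mm above the bench; the code must point from the tube's axis towards it (about 115 mm away)
- plate: loose aluminium clamp plate 56 x 180 x 6 mm (x, y, z), 240 g, lying flat on the bench, with 14 mm through holes at y = +70 and -70 mm. Origin: centre of its underside, z up. Bridge handle on its middle: black bar 16 mm wide (x), 76 mm long (y), 26 to 42 mm above the origin, on 12 mm legs at y = +28 and -28 mm
- hole_a (a point): centre of the plate's hole at its +y end, on the underside
- hole_b (a point): centre of the plate's hole at its -y end, on the underside
- screw_a: bystander: brass thumb screw standing head down beside the plate, 24 mm diameter, 40 mm high; origin at the centre of its underside
- screw_b: bystander: second brass thumb screw standing head down beside the plate, 24 mm diameter, 40 mm high; origin at the centre of its underside
- tipbox: bystander: pipette tip box with clear lid, 87 x 122 x 67 mm; origin at the centre of its underside
- amber: bystander: amber bottle with blue cap, diameter 72 mm, 150 mm high; origin at the centre of its underside
- buffer: bystander: white bottle with blue cap, diameter 60 mm, 120 mm high; origin at the centre of its underside
Things that resemble listed ones, but are neither listed nor needed, are in the scene too. Leave any purple look-alike of the reader alone.

How it is judged:
By the outcome, as a careful person would: the job done as asked, in the order asked, and still so for the second after the job is handed in, while the arm keeps its last pose, push and grip.
It also fails if it takes over 72 s, if anything falls off the work surface, if the arm or the gripper's body presses on something with over 40 N, if the wrist force passes 120 N, or if a joint passes its speed limit or range.

## Working session

There is one attempt and no reset: what is moved stays moved. The work goes in short steps, Python scripts to look and compute and a tool call to move; the robot and the scene stay as the last step left them, time stands still between calls to the robot, and variables do not carry over. Pictures are saved under pics/ and viewed, at most 12 in all, crops included, and the job is handed in when it is done.

Besides the shell and the picture viewer there is one more tool, called by a JSON object that holds its "op" and its "data", one argument or row to a line. send_rows: Moves the arm, as the interface text tells. Its arguments: {"type":"object","properties":{"steps":{"type":"array","items":{"type":"array","items":{"type":"number"}}},"squeeze":{"type":"number"}},"required":["steps"]}

```bash
mkdir -p pics
cat > h.py <<'E'
import numpy as np, cv2
from plant import ctrl
from scipy.spatial.transform import Rotation as R
def cam(name):
    s=ctrl.get_state(); c=ctrl.calibration(name); K=np.array(c['intrinsics']); k1=c['k1']
    if name=='wrist':
        T=np.eye(4);T[:3,:3]=R.from_quat(s['tcp_rot']).as_matrix();T[:3,3]=s['eef_pos']
        W=T@np.array(c['tool_from_camera'])
    else: W=np.linalg.inv(np.array(c['extrinsics']))
    return K,k1,W
def ray(C,u,v):
    K,k1,W=C
    d=np.linalg.solve(K,[u,v,1.]);rd=np.hypot(d[0],d[1]);r=rd
    for _ in range(30): r=rd/(1+k1*r*r)
    f=r/rd if rd>0 else 1
    return W[:3,3],W[:3,:3]@np.array([d[0]*f,-d[1]*f,-1])
def at(C,u,v,z):
    o,d=ray(C,u,v); return o+d*(z-o[2])/d[2]
def px(C,p):
    K,k1,W=C
    q=np.linalg.inv(W)@np.append(p,1); x,y=q[0]/-q[2],-q[1]/-q[2]; g=1+k1*(x*x+y*y)
    return (K@[x*g,y*g,1])[:2]
def snap(name,fn,crop=None,s=1):
    C=cam(name); im=ctrl.read_camera(name)
    np.save('pics/'+fn+'.npy',im); np.savez('pics/'+fn+'_C.npz',K=C[0],k1=C[1],W=C[2])
    save(im,fn,crop,s); return C,im
def load(fn):
    d=np.load('pics/'+fn+'_C.npz'); return (d['K'],float(d['k1']),d['W']),np.load('pics/'+fn+'.npy')
def save(im,fn,crop=None,s=1):
    if crop: a,b,c,d=crop; im=im[b:d,a:c]
    im=cv2.resize(im,None,fx=s,fy=s,interpolation=cv2.INTER_CUBIC)
    cv2.imwrite('pics/'+fn+'.png',im[:,:,::-1]); return im
E
python3 - <<'E'
from h import *
a=snap('scene','a'); b=snap('side','b')
im=np.vstack([a[1],b[1]])
save(a[1],'a',None,1.5);save(b[1],'b',None,1.5)
print(a[0],b[0]); s=ctrl.get_state(); print(s)
print(ctrl.calibration('wrist'))
E
```

```text
(array([[384.80856276,   0.        , 254.10733479],
       [  0.        , 384.80856276, 192.83471317],
       [  0.        ,   0.        ,   1.        ]]), -0.09071576678374603, array([[-0.66692966, -0.54567242,  0.5073918 ,  1.1456922 ],
       [ 0.74504282, -0.47851623,  0.46468636,  0.57770712],
       [-0.01077132,  0.68794174,  0.72568598,  0.94956634],
       [ 0.        ,  0.        ,  0.        ,  1.        ]])) (array([[375.06258245,   0.        , 250.81153634],
       [  0.        , 375.06258245, 193.02299435],
       [  0.        ,   0.        ,   1.        ]]), -0.10329278319416468, array([[ 0.8722782 ,  0.38825593, -0.29730131,  0.24704807],
       [-0.48863771,  0.66831204, -0.56088521, -0.52511259],
       [-0.01907697,  0.63452057,  0.77267051,  0.94885862],
       [ 0.        ,  0.        ,  0.        ,  1.        ]]))
{'time': 0.1, 'qpos': array([ 1.09701005e+00,  2.87117154e-01,  1.57803491e+00,  3.35424885e-05,
        1.27861442e+00, -1.50033157e-01]), 'dq': array([ 0.00102037, -0.00169032, -0.00340303,  0.00090371,  0.00147796,
        0.0011962 ]), 'joint_effor
[... 307 characters left out ...]
60380088, -0.73525996]), 'wrist_torque': array([-0.00963948,  0.04787772, -0.07468797]), 'finger_force': 0.0, 'opening': 1.001092253887189}
{'intrinsics': array([[306.38206167,   0.        , 252.49262233],
       [  0.        , 306.38206167, 189.21814854],
       [  0.        ,   0.        ,   1.        ]]), 'k1': -0.028558294432191756, 'tool_from_camera': array([[-1.94042791e-05,  9.56687315e-01,  2.91117468e-01,
         7.45035947e-02],
       [ 1.00000000e+00,  1.73671623e-05,  9.58147673e-06,
        -2.97537769e-04],
       [ 4.11059293e-06,  2.91117468e-01, -9.56687316e-01,
        -1.35395489e-01],
       [ 0.00000000e+00,  0.00000000e+00,  0.00000000e+00,
         1.00000000e+00]])}
```

View pics/a.png

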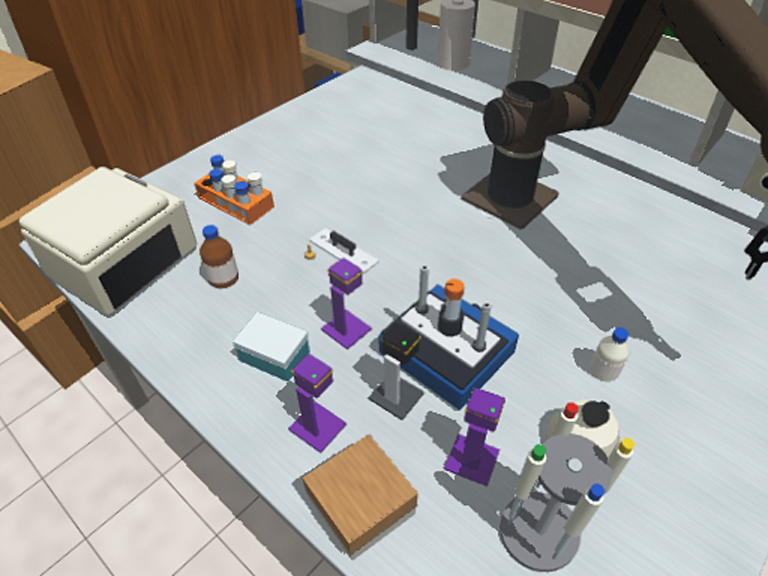

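View pics/b.png

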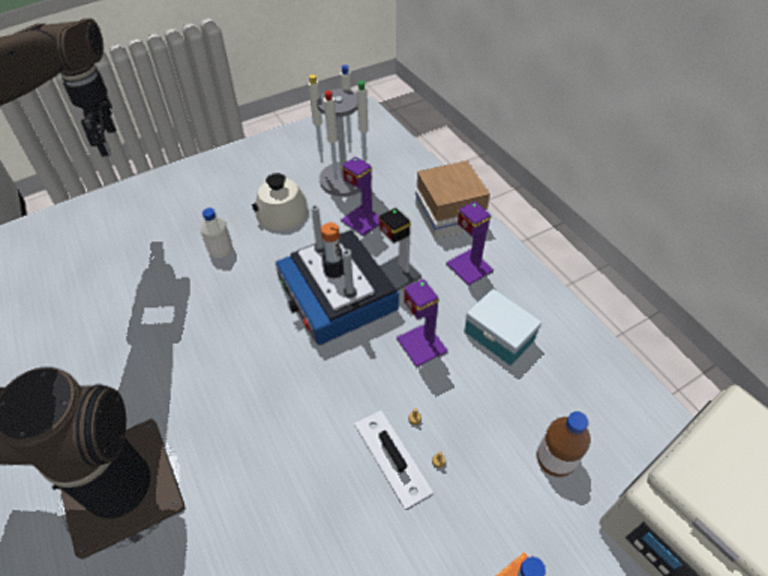

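The scene view shows the mill with posts at about (425,268) and (486,307) and the cap at (455,285). The black reader is at (402,340) and the plate at (343,250). The side view shows the posts at (317,209) and (348,253), the cap at (330,230), and the plate from (373,420) to (414,492).

Reader candidates:
- Three purple boxes: scene (346,275), (313,375) and (485,408). These are look-alikes.
- One black box on the grey stand behind the mill: scene (402,340), side (395,225). This fits the description.

I'll confirm it in an enlarged crop.

Run:
```python
from h import *
(Ca,a),(Cb,b)=load('a'),load('b')
A=save(a,'t',(245,170,355,280),5); B=save(b,'t',(180,130,290,240),5)
A=cv2.resize(A,(400,400));B=cv2.resize(B,(400,400))
P=cv2.resize(b[265:345,220:300],(400,200)) 
cv2.imwrite('pics/c.png',np.hstack([A,B])[:,:,::-1])
sc=1/1.5
def tri(n,pa,pb):
    (o1,d1),(o2,d2)=ray(Ca,*np.array(pa)*sc),ray(Cb,*np.array(pb)*sc)
    t=np.linalg.lstsq(np.c_[d1,-d2],o2-o1,rcond=None)[0]
    x,y=o1+d1*t[0],o2+d2*t[1]; print(n,(x+y)/2,np.linalg.norm(x-y))
tri('post1',(425,268),(317,209)); tri('post1b',(425,268),(348,253))
tri('post2',(486,307),(348,253)); tri('post2b',(486,307),(317,209))
tri('cap',(455,285),(330,230))
for p in [(425,268),(486,307)]: print('a',at(Ca,*np.array(p)*sc,.203))
for p in [(317,209),(348,253)]: print('b',at(Cb,*np.array(p)*sc,.203))
for p in [(373,424),(414,490)]: print('hole b',at(Cb,*np.array(p)*sc,.006))
for p in [(323,237),(364,262)]: print('hole a',at(Ca,*np.array(p)*sc,.006))
```

```text
post1 [0.53683896 0.16893961 0.25404544] 0.06974602537296208
post1b [0.53073326 0.12154822 0.20046221] 0.0058033603732127025
post2 [0.52823365 0.2134317  0.14031051] 0.09364105898482708
post2b [0.5338831  0.26091377 0.19753587] 0.005663028441212164
cap [0.52904873 0.19043723 0.20124513] 0.0040316001565022744
a [0.53006781 0.12444543 0.203     ]
a [0.53550024 0.26448723 0.203     ]
b [0.53346687 0.25251579 0.203     ]
b [0.53166871 0.11696743 0.203     ]
hole b [ 0.4497886  -0.11438629  0.006     ]
hole b [ 0.45042484 -0.2562434   0.006     ]
hole a [ 0.44814287 -0.25337392  0.006     ]
hole a [ 0.44663679 -0.11605622  0.006     ]
```

View pics/c.png

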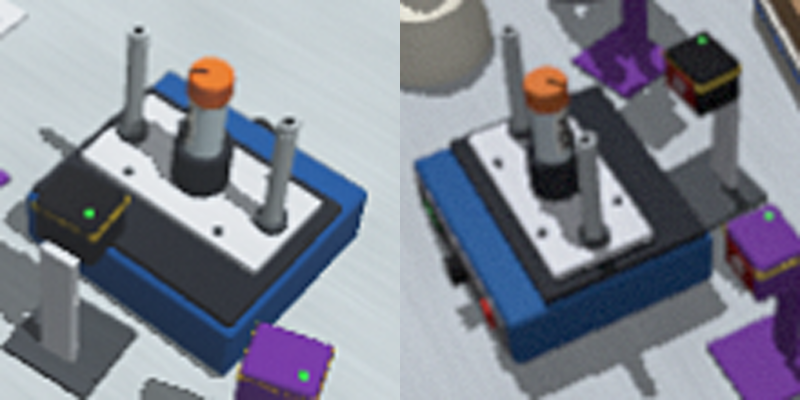

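The black box, with its yellow band and red window facing the tube, is the reader: crop (78,205) on the left and (703,70) on the right. The stroke on the cap points roughly image-left in the scene view, away from the reader.

Run:
```python
from h import *
(Ca,a),(Cb,b)=load('a'),load('b')
k=110/400
def A(u,v,z): return at(Ca,245+u*k,170+v*k,z).round(3)
def B(u,v,z): return at(Cb,180+(u-400)*k,130+v*k,z).round(3)
print('reader top', A(80,195,.177),B(703,62,.177), 'led',A(89,213,.177),B(703,41,.177))
print('window',B(680,85,.155))
print('stroke a',A(211,70,.205),A(190,73,.205),' b',B(547,75,.205),B(562,70,.205),B(532,80,.205))
for n,p in dict(carousel=(540,540),kettle=(590,470),buffer=(608,372)).items(): print(n,at(Ca,p[0]/1.5,p[1]/1.5,0.0))
print('carousel top',at(Ca,575/1.5,465/1.5,.25), at(Cb,340/1.5,103/1.5,.25),'base b',at(Cb,340/1.5,180/1.5,0))
```

```text
reader top [0.665 0.181 0.177] [0.662 0.17  0.177] led [0.673 0.196 0.177] [0.675 0.192 0.177]
window [0.644 0.176 0.155]
stroke a [0.528 0.191 0.205] [0.541 0.181 0.205]  b [0.535 0.194 0.205] [0.547 0.193 0.205] [0.522 0.195 0.205]
carousel [0.73068308 0.54001507 0.        ]
kettle [0.5664955  0.54173907 0.        ]
buffer [3.51585835e-01 4.66466182e-01 1.11022302e-16]
carousel top [0.72552858 0.53247994 0.25      ] [0.71101384 0.49728419 0.25      ] base b [7.11433526e-01 5.34871596e-01 1.11022302e-16]
```

{"op": "send_rows", "data": {
  "steps": [
    [0, 0, -0.05, 0, 1],
    [-0.03, -0.022, -0.08, 0, 1],
    [-0.066, -0.048, -0.1, 0, 1],
    [-0.106, -0.078, -0.1, 0, 1],
    [-0.146, -0.107, -0.1, 0, 1],
    [-0.187, -0.137, -0.1, 0, 1],
    [-0.227, -0.166, -0.1, 0, 1],
    [-0.267, -0.195, -0.1, 0, 1],
    [-0.308, -0.225, -0.1, 0, 1],
    [-0.348, -0.255, -0.1, 0, 1],
    [-0.39, -0.285, -0.1, 0, 1],
    [-0.42, -0.307, -0.1, 0, 1]
  ]
}}

```text
time: 1.3
eef_pos: [0.5162, 0.2128, 0.3388]
tcp_rot: [0.162, 0.987, -0.0, -0.0]
contact_force: [0.6, 0.5, -0.6]
opening: 0.999
finger_force: 0.0
```

{"op": "send_rows", "data": {
  "steps": [
    [-0.024, -0.018, 0, 0, 1],
    [-0.024, -0.018, 0, 0, 1],
    [-0.024, -0.018, 0, 0, 1],
    [-0.024, -0.018, 0, 0, 1]
  ]
}}

```text
time: 1.7
eef_pos: [0.5317, 0.1912, 0.339]
tcp_rot: [0.161, 0.987, 0.0, -0.0]
contact_force: [-0.7, 0.2, -0.2]
opening: 1.001
finger_force: 0.0
```

Run:
```python
from h import *
C,im=snap('wrist','w1',None,1.5)
s=ctrl.get_state(); print(s['time'],s['eef_pos'],s['tcp_rot'],s['qpos'])
```

```text
1.75 [0.53158036 0.19152234 0.33919984] [ 1.60460951e-01  9.87042160e-01  9.83283751e-05 -2.19316307e-04] [ 1.66131329e-01 -1.70775910e-02  1.73221710e+00  3.30649857e-04
  1.42680528e+00 -1.08239722e+00]
```

View pics/w1.png

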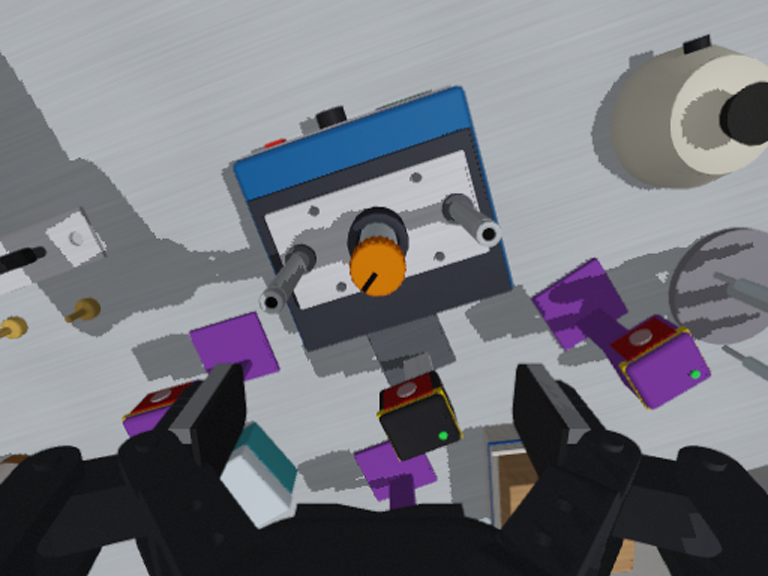

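The wrist view has post holes at (488,234) and (271,301), the cap centre at (378,268), the stroke from (377,273) to (361,293), and the reader's red face centred near (408,391).

Run:
```python
from h import *
C,im=load('w1'); f=lambda u,v,z: at(C,u/1.5,v/1.5,z)
p1,p2,c=f(488,234,.203),f(271,301.5,.203),f(378,268,.205)
s1,s2=f(377,273,.205),f(361,293,.205); w=f(408,391,.155)
print(p1,p2,np.linalg.norm(p1-p2),(p1+p2)/2,c)
m=(p1+p2)/2
ang=lambda v:np.degrees(np.arctan2(v[1],v[0]))
print('post axis',ang(p1-p2),'stroke',ang(s2-s1),ang(s2-c),'window',w,ang(w-m),np.linalg.norm((w-m)[:2]))
t=[f(382,402,.177),f(440,386,.177),f(462,440,.177),f(400,460,.177)]; print(np.round(t,3),np.mean(t,0),ang(np.mean(t,0)-m), ang(t[3]-t[0]),ang(t[2]-t[1]))
e=R.from_quat(ctrl.get_state()['tcp_rot']).as_matrix(); print(ang(e[:,0]),ang(e[:,1]))
cr=im[145:215,205:285]; A=save(im,'t',(215,150,285,220),5)
B=save(im,'t',(245,235,315,305),5)
cv2.imwrite('pics/d.png',np.hstack([A,B])[:,:,::-1])
```

```text
[0.53033554 0.26037392 0.203     ] [0.52869687 0.12084944 0.203     ] 0.13953411071582347 [0.52951621 0.19061168 0.203     ] [0.52890596 0.19138709 0.205     ]
post axis 89.32711405107034 stroke -56.17954405825867 -51.851016288908006 window [0.64339789 0.17770353 0.155     ] -6.4667078861649 0.11461090081716922
[[0.633 0.159 0.177]
 [0.634 0.204 0.177]
 [0.684 0.207 0.177]
 [0.686 0.156 0.177]] [0.65945895 0.18147761 0.177     ] -4.020879497290752 -3.150912366409601 3.4450992528058424
161.53269613254201 71.53269283970288
```

View pics/d.png

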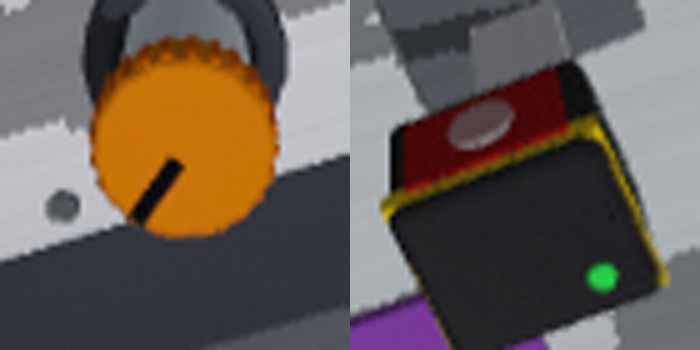

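{"op": "send_rows", "data": {
  "steps": [
    [0.002, -0.001, 0.01, 8, 0.6],
    [0.002, -0.001, 0.02, 16, 0.6],
    [0.002, -0.001, 0.03, 24, 0.6],
    [0.002, -0.001, 0.04, 32, 0.6],
    [0.002, -0.001, 0.05, 40, 0.6],
    [0.002, -0.001, 0.06, 48, 0.6],
    [0.002, -0.001, 0.07, 56, 0.6],
    [0.002, -0.001, 0.07, 64, 0.6],
    [0.002, -0.001, 0.07, 72, 0.6],
    [0.002, -0.001, 0.07, 80, 0.6],
    [0.002, -0.001, 0.07, 88, 0.6],
    [0.002, -0.001, 0.07, 96, 0.6]
  ]
}}

```text
time: 2.95
eef_pos: [0.5293, 0.1915, 0.2695]
tcp_rot: [0.842, 0.539, 0.0, -0.0]
contact_force: [-0.0, 0.2, 0.0]
opening: 0.8
finger_force: 0.0
```

{"op": "send_rows", "data": {
  "steps": [
    [0, 0, 0, 0.5, 0.4],
    [0, 0, 0, 0.5, 0.4],
    [0, 0, 0, 0.5, 0.4],
    [0, 0, 0, 0.5, 0.4]
  ]
}}

```text
time: 3.35
eef_pos: [0.5299, 0.1905, 0.2694]
tcp_rot: [0.843, 0.538, 0.0, 0.0]
contact_force: [-0.1, -0.1, 0.1]
opening: 0.701
finger_force: 0.0
```

Run:
```python
from h import *
C,im=snap('wrist','w2',None,1.5)
s=ctrl.get_state(); print(s['time'],s['eef_pos'],s['tcp_rot'],s['qpos'],s['opening'])
```

```text
3.4 [0.52996606 0.19039039 0.26935184] [ 8.43315357e-01  5.37419024e-01  2.27249127e-05 -4.18586965e-06] [1.64729715e-01 1.74881399e-02 1.82335027e+00 2.64714549e-05
 1.30071571e+00 6.00771773e-01] 0.6973002966816048
```

View pics/w2.png

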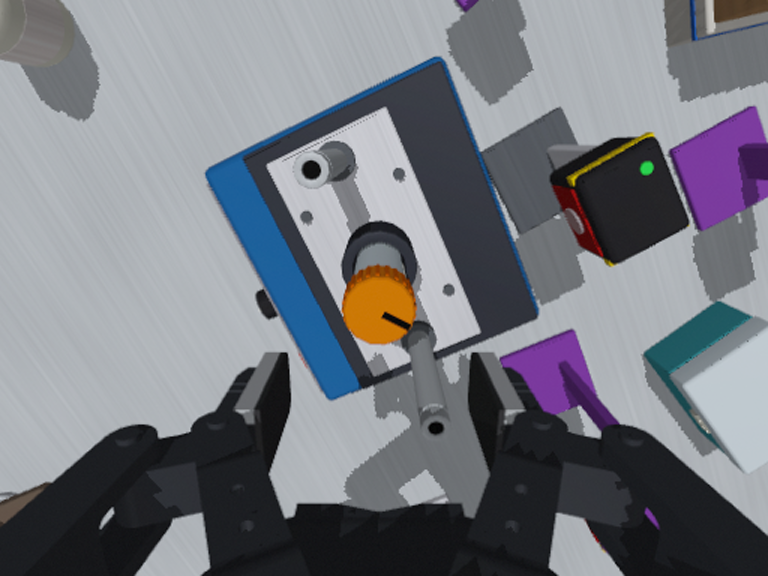

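The close view has posts at (312,170) and (435,427), the cap top centre near (379.5,309), the stroke from (384,315) to (411,329), and the window lens at (574,220).

Run:
```python
from h import *
C,im=load('w2'); f=lambda u,v,z: at(C,u/1.5,v/1.5,z)
ang=lambda v:np.degrees(np.arctan2(v[1],v[0]))
p1,p2,c=f(312,170,.203),f(435,427.5,.203),f(379.5,309,.205); m=(p1+p2)/2
print(p1,p2,np.linalg.norm(p1-p2),m,c)
s1,s2=f(384,315,.205),f(411,329,.205); w=f(574,220,.155)
print('stroke',ang(s2-s1),ang(s2-c),'win',w,ang(w-m),np.linalg.norm((w-m)[:2]))
# dark stroke pixels on the cap
hsv=cv2.cvtColor(im,cv2.COLOR_RGB2HSV); O=((hsv[...,0]<20)&(hsv[...,1]>150)&(hsv[...,2]>90)).astype(np.uint8)
D=np.zeros_like(O);D[200:226,250:276]=(im[200:226,250:276].max(2)<70)
P=np.argwhere(D)
print(len(P),P.min(0),P.max(0))
q=np.array([f(1.5*x,1.5*y,.205)[:2] for y,x in P]);v=np.linalg.svd(q-q.mean(0))[2][0];print('pca',ang(v),q.mean(0))
B=save(im,'w2b',(365,85,460,180),6)
e=R.from_quat(ctrl.get_state()['tcp_rot']).as_matrix(); print(ang(e[:,0]),ang(e[:,1]))
```

```text
[0.53054129 0.26007162 0.203     ] [0.52865036 0.12052982 0.203     ] 0.13955461256794743 [0.52959583 0.19030072 0.203     ] [0.53038905 0.19127972 0.205     ]
stroke -53.89305798984399 -58.98068351719006 win [0.64124813 0.17664058 0.155     ] -6.975204954753016 0.11248482617720076
105 [208 255] [225 275]
pca -61.92322465015418 [0.53570748 0.18110264]
65.0162257684725 -24.983774274139968
```

View pics/w2b.png

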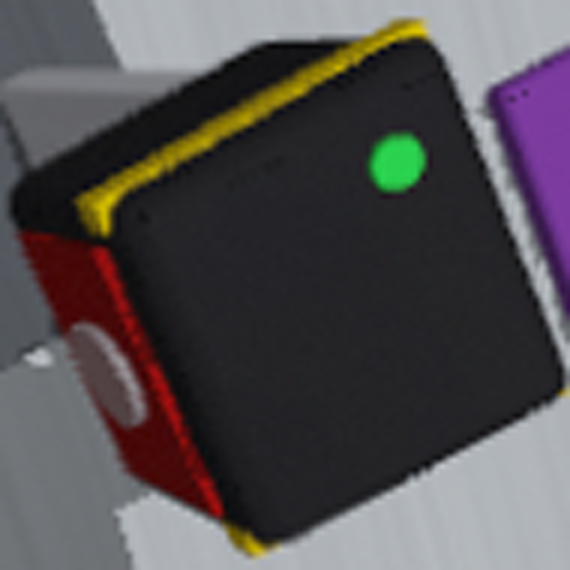

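{"op": "send_rows", "data": {
  "steps": [
    [0, 0, 0.02, 0, 0.4],
    [0, 0, 0.045, 0, 0.4],
    [0, 0, 0.07, 0, 0.4],
    [0, 0, 0.087, 0, 0.4],
    [0, 0, 0.087, 0, 0.4],
    [0, 0, 0.087, 0, 0],
    [0, 0, 0.087, 0, -0.5],
    [0, 0, 0.087, 0, -0.5],
    [0, 0, 0.087, 0, -0.5],
    [0, 0, 0.087, 0, -0.5]
  ],
  "squeeze": 30
}}

```text
time: 4.4
eef_pos: [0.531, 0.1904, 0.184]
tcp_rot: [0.844, 0.537, 0.001, 0.001]
contact_force: [-0.5, 0.1, 4.2]
opening: 0.374
finger_force: 30.2
```

{"op": "send_rows", "data": {
  "steps": [
    [0, 0, 0, -6, -0.5],
    [0, 0, 0, -12, -0.5],
    [0, 0, 0, -18, -0.5],
    [0, 0, 0, -24, -0.5],
    [0, 0, 0, -30, -0.5],
    [0, 0, 0, -36, -0.5],
    [0, 0, 0, -42, -0.5],
    [0, 0, 0, -48.5, -0.5],
    [0, 0, 0, -48.5, -0.5],
    [0, 0, 0, -48.5, -0.5]
  ]
}}

```text
time: 5.4
eef_pos: [0.531, 0.1904, 0.184]
tcp_rot: [0.55, 0.835, 0.001, 0.001]
contact_force: [0.3, -0.1, 5.3]
opening: 0.379
finger_force: 30.3
```

Run:
```python
from h import *
C,im=snap('wrist','w3'); D,sm=snap('scene','s3')
A=cv2.resize(im[150:270,180:330],(500,400),interpolation=cv2.INTER_CUBIC)
B=cv2.resize(sm[180:240,265:310],(300,400),interpolation=cv2.INTER_CUBIC)
cv2.imwrite('pics/w3.png',np.hstack([A,B])[:,:,::-1]); print(ctrl.get_state()['wrist_torque'])
```

```text
[0.02401304 0.01787525 0.05610067]
```

View pics/w3.png

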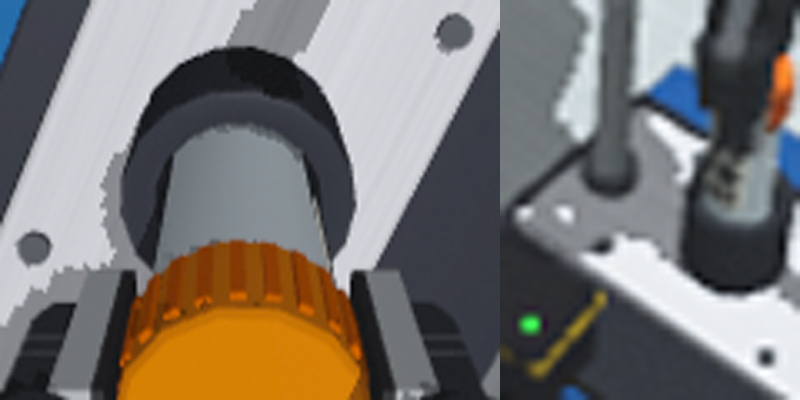

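The cap is held between the pads and the code has come round to the reader side, with the stroke outside the crop. I'll release, rise and check.

{"op": "send_rows", "data": {
  "steps": [
    [0, 0, 0, 0, 0.4],
    [0, 0, 0, 0, 0.4],
    [0, 0, 0, 0, 0.4],
    [0, 0, 0, 0, 0.4],
    [0, 0, -0.02, 0, 0.4],
    [0, 0, -0.05, 0, 0.4],
    [0, 0, -0.085, 0, 0.4],
    [0, 0, -0.085, 0, 0.4],
    [0, 0, -0.085, 0, 0.4]
  ]
}}

```text
time: 6.4
eef_pos: [0.5304, 0.1903, 0.2682]
tcp_rot: [0.549, 0.836, 0.001, 0.001]
contact_force: [0.4, -0.6, -0.2]
opening: 0.696
finger_force: 0.0
```

Run:
```python
from h import *
C,im=snap('wrist','w4'); print(ctrl.get_state()['eef_pos'],ctrl.get_state()['time'])
A=cv2.resize(im[80:280,160:420],(780,600),interpolation=cv2.INTER_CUBIC)
cv2.imwrite('pics/w4.png',A[:,:,::-1])
```

```text
[0.52963122 0.19015865 0.26657214] 6.45
```

View pics/w4.png

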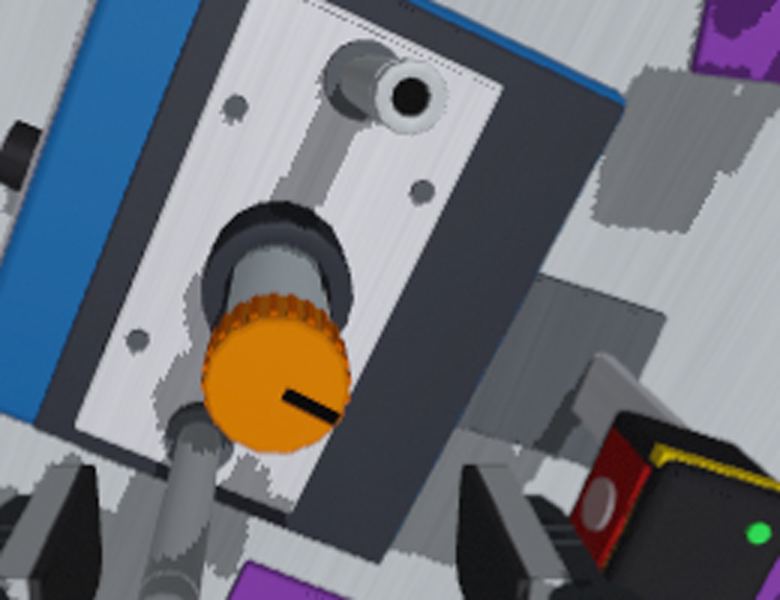

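The stroke runs from (286,395) to (338,418) in the crop, the cap top centre is at (277,386), and the lens is at (599,503).

Run:
```python
from h import *
C,im=load('w4'); f=lambda u,v,z: at(C,160+u/3,80+v/3,z)
ang=lambda v:np.degrees(np.arctan2(v[1],v[0]))
c=f(277,386,.205);s1,s2=f(286,395,.205),f(338,418,.205);w=f(599,503,.155);p=f(410,97,.203)
print(c,'post',p,'stroke',ang(s2-s1),ang(s2-c),'win',w,ang(w-[.5296,.1904,0]))
hsv=cv2.cvtColor(im,cv2.COLOR_RGB2HSV)
D=im[200:225,250:276].max(2)<70
P=np.argwhere(D)+[200,250]; P=P[(P[:,1]<160+340/3)&(P[:,0]<80+424/3)&(P[:,0]>80+386/3)]
q=np.array([at(C,x,y,.205)[:2] for y,x in P]);v=np.linalg.svd(q-q.mean(0))[2][0];print('pca',len(P),ang(v),q.mean(0),ang(np.r_[q.mean(0),0]-c))
# plate
Cb,b=load('b');Ca,_=load('a')
print(ctrl.get_state()['qpos'])
```

```text
[0.53013858 0.1898688  0.205     ] post [0.5303628  0.26043165 0.203     ] stroke -1.8989754811149469 -5.827356632346471 win [0.641892   0.17663927 0.155     ] -6.986431197266286
pca 79 -4.798166552500573 [0.53901989 0.18848187] -8.875791901890969
[ 1.64440789e-01  1.92016824e-02  1.82670422e+00 -3.25989566e-05
  1.29678724e+00 -2.44616731e-01]
```

{"op": "send_rows", "data": {
  "steps": [
    [-0.02, -0.014, -0.02, 2, 0.4],
    [-0.05, -0.035, -0.03, 4, 0.4],
    [-0.08, -0.057, -0.03, 6, 0.4],
    [-0.111, -0.079, -0.03, 9, 0.4],
    [-0.143, -0.102, -0.03, 12, 0.4],
    [-0.175, -0.125, -0.03, 15, 0.4],
    [-0.207, -0.148, -0.03, 18, 0.4],
    [-0.239, -0.171, -0.02, 21, 0.4],
    [-0.271, -0.194, -0.01, 23.5, 0.4],
    [-0.297, -0.212, 0, 23.5, 0.4],
    [-0.312, -0.223, 0, 23.5, 0.4],
    [-0.312, -0.223, 0, 23.5, 0.4]
  ]
}}

```text
time: 7.65
eef_pos: [0.4481, -0.1861, 0.2646]
tcp_rot: [0.709, 0.705, -0.001, -0.002]
contact_force: [0.8, 0.1, -0.7]
opening: 0.698
finger_force: 0.0
```

{"op": "send_rows", "data": {
  "steps": [
    [0, 0, 0, 0, 0.3],
    [0, 0, 0, 0, 0.3],
    [0, 0, 0, 0, 0.3]
  ]
}}

```text
time: 7.95
eef_pos: [0.4498, -0.1838, 0.2672]
tcp_rot: [0.707, 0.707, 0.0, -0.0]
contact_force: [-0.7, 0.9, -0.1]
opening: 0.647
finger_force: 0.0
```

Run:
```python
from h import *
C,im=snap('wrist','w5',None,1.5); s=ctrl.get_state();print(s['eef_pos'],s['time'],s['tcp_rot'],s['qpos'])
```

```text
[ 0.44984093 -0.18384469  0.26732738] 8.0 [ 7.06887628e-01  7.07325864e-01  5.67559733e-05 -2.40449538e-06] [-5.97183188e-01 -1.63454519e-01  1.99732118e+00  1.16417933e-04
  1.30770952e+00 -5.97833223e-01]
```

View pics/w5.png

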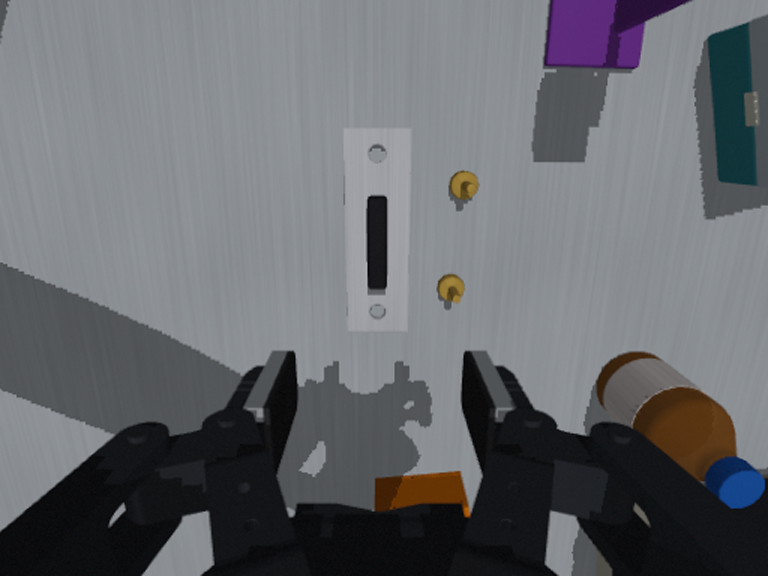

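The plate lies along y with hole centres at (377,153) and (377,311) and the handle from (377,196) to (377,290). The two screws are at (464,185) and (451,288).

Run:
```python
from h import *
C,im=load('w5'); f=lambda u,v,z: at(C,u/1.5,v/1.5,z)
ang=lambda v:np.degrees(np.arctan2(v[1],v[0]))
a,b=f(377,153.5,.006),f(377.5,311.5,.006); h1,h2=f(377,196,.042),f(376.5,289,.042)
print(a,b,np.linalg.norm(a-b),(a+b)/2,ang(a-b)); print(h1,h2,np.linalg.norm(h1-h2),(h1+h2)/2,ang(h1-h2))
c=[f(343.5,128,.006),f(411,128.5,.006),f(407.5,331,.006),f(347.5,331,.006)];print(np.mean(c,0),ang(c[0]+c[1]-c[2]-c[3]),ang(c[1]-c[0]))
print(f(451,290,.0),f(464,186,0))
```

```text
[ 0.44794085 -0.11696792  0.006     ] [ 0.44832549 -0.25689364  0.006     ] 0.13992625235048137 [ 0.44813317 -0.18693078  0.006     ] 90.15749872124043
[ 0.44805489 -0.14816229  0.042     ] [ 0.44760268 -0.22382788  0.042     ] 0.0756669403816517 [ 0.44782878 -0.18599509  0.042     ] 89.65758239854688
[ 0.44823967 -0.18657984  0.006     ] 90.05147090064851 -0.3770529891323388
[ 0.51593495 -0.23804057  0.        ] [ 0.52288312 -0.1439845   0.        ]
```

{"op": "send_rows", "data": {
  "steps": [
    [-0.002, -0.002, 0.03, 0, 0],
    [-0.002, -0.002, 0.075, 0, 0],
    [-0.002, -0.002, 0.12, 0, 0],
    [-0.002, -0.002, 0.16, 0, 0],
    [-0.003, -0.002, 0.2, 0, 0],
    [-0.003, -0.002, 0.225, 0, 0],
    [-0.003, -0.002, 0.238, 0, 0],
    [-0.003, -0.002, 0.243, 0, 0],
    [-0.003, -0.002, 0.243, 0, 0],
    [-0.003, -0.002, 0.243, 0, 0]
  ],
  "squeeze": 80
}}

```text
time: 9.0
eef_pos: [0.4488, -0.1884, 0.0259]
tcp_rot: [0.707, 0.707, 0.0, 0.002]
contact_force: [-0.7, 0.7, 0.5]
opening: 0.503
finger_force: 0.0
```

{"op": "send_rows", "data": {
  "steps": [
    [0, 0, 0, 0, -0.4],
    [0, 0, 0, 0, -0.8],
    [0, 0, 0, 0, -1],
    [0, 0, 0, 0, -1],
    [0, 0, 0, 0, -1],
    [0, 0, 0, 0, -1]
  ]
}}

```text
time: 9.6
eef_pos: [0.4484, -0.1883, 0.0258]
tcp_rot: [0.707, 0.707, 0.0, 0.001]
contact_force: [-1.3, 1.0, 6.3]
opening: 0.167
finger_force: 79.7
```

{"op": "send_rows", "data": {
  "steps": [
    [0, 0, -0.005, 0, -1],
    [0, 0, -0.015, 0, -1],
    [0, 0, -0.035, 0, -1],
    [0, 0, -0.065, 0, -1],
    [0, 0, -0.1, 0, -1],
    [0, 0, -0.135, 0, -1],
    [0, 0, -0.17, 0, -1],
    [0, 0, -0.205, 0, -1],
    [0, 0, -0.235, 0, -1],
    [0, 0, -0.25, 0, -1],
    [0, 0, -0.255, 0, -1],
    [0, 0, -0.255, 0, -1]
  ]
}}

```text
time: 10.8
eef_pos: [0.4473, -0.1876, 0.2787]
tcp_rot: [0.707, 0.707, -0.0, -0.0]
contact_force: [-0.1, -0.4, -3.4]
opening: 0.169
finger_force: 78.6
```

{"op": "send_rows", "data": {
  "steps": [
    [0.008, 0.002, 0, 0, -1],
    [0.03, 0.007, 0, 0, -1],
    [0.06, 0.014, 0, 0, -1],
    [0.095, 0.021, 0, 0, -1],
    [0.13, 0.029, 0, 0, -1],
    [0.165, 0.036, 0, 0, -1],
    [0.2, 0.044, 0, 0, -1],
    [0.235, 0.051, 0, 0, -1],
    [0.27, 0.059, 0, 0, -1],
    [0.305, 0.066, 0, 0, -1],
    [0.335, 0.073, 0, 0, -1],
    [0.36, 0.078, 0, 0, -1]
  ]
}}

```text
time: 12.0
eef_pos: [0.5248, 0.1745, 0.2766]
tcp_rot: [0.707, 0.707, -0.002, -0.002]
contact_force: [0.4, 0.3, -2.7]
opening: 0.17
finger_force: 78.5
```

{"op": "send_rows", "data": {
  "steps": [
    [0.012, 0.002, 0, 0, -1],
    [0.017, 0.003, 0, 0.5, -1],
    [0.017, 0.003, 0, 0.5, -1],
    [0.017, 0.003, 0, 0.5, -1],
    [0.017, 0.003, 0, 0.5, -1],
    [0.017, 0.003, 0, 0.5, -1]
  ]
}}

```text
time: 12.6
eef_pos: [0.529, 0.1883, 0.2795]
tcp_rot: [0.711, 0.703, 0.0, 0.0]
contact_force: [-0.2, 0.2, -1.8]
opening: 0.169
finger_force: 78.5
```

Run:
```python
from h import *
C,im=snap('wrist','w6'); D,sm=snap('scene','s6'); E,bm=snap('side','b6')
s=ctrl.get_state();print(s['eef_pos'],s['time'],s['tcp_rot'])
A=cv2.resize(im[60:330,130:380],(500,540),interpolation=cv2.INTER_CUBIC)
B=cv2.resize(sm[140:275,240:365],(250,270),interpolation=cv2.INTER_CUBIC)
F=cv2.resize(bm[95:230,165:290],(250,270),interpolation=cv2.INTER_CUBIC)
cv2.imwrite('pics/w6.png',np.hstack([A,np.vstack([B,F])])[:,:,::-1])
```

```text
[0.52901252 0.18871187 0.27950603] 12.75 [7.10793436e-01 7.03400788e-01 9.59161692e-05 1.17799359e-04]
```

View pics/w6.png

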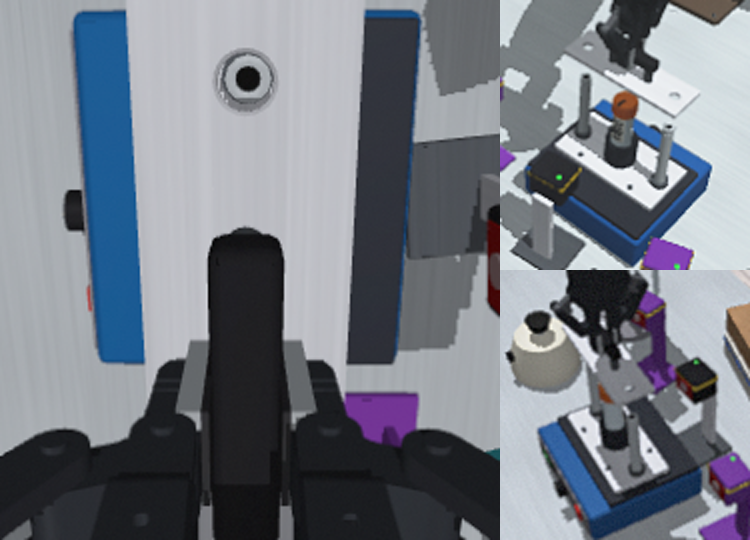

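The wrist view shows the plate hole centred at crop (246,80) with the thread at (247.5,77.5) seen through it. The scene crop has plate holes at (587,47) and (675,96), with posts at (586,77) and (668,128). The tube stands upright.

Run:
```python
from h import *
C,im=load('w6'); D,_=load('s6')
f=lambda u,v,z: at(C,130+u/2,60+v/2,z); g=lambda u,v,z: at(D,240+(u-500)/2,140+v/2,z)
ang=lambda v:np.degrees(np.arctan2(v[1],v[0]))
print('wrist hole',f(246,80,.2597),f(246,80,.2537),'post',f(247.5,77.5,.203))
for z in (.25,.26): print(z,'scene holes',g(587,47,z),g(675,96,z),np.linalg.norm(g(587,47,z)-g(675,96,z)))
print('scene posts',g(586,77,.203),g(668,128,.203))
# predicted scene pixels of the holes if level
for y in (-.07,.07):
  q=px(D,[.529,.1905+y,.2597]); print((q-[240,140])*2+[500,0])
# handle/plate edges yaw from wrist: edges of plate
l=[f(127,10,.2597),f(145,362,.2597)]; r=[f(364,20,.2597),f(347,362,.2597)]
print('edges',ang(l[0]-l[1]),ang(r[0]-r[1]),(l[0]+r[0])/2,(l[1]+r[1])/2,r[0][0]-l[0][0],r[1][0]-l[1][0])
```

```text
wrist hole [0.52966041 0.26058909 0.2597    ] [0.52967128 0.26052047 0.2537    ] post [0.53027003 0.26073679 0.203     ]
0.25 scene holes [0.52291241 0.11662907 0.25      ] [0.52121039 0.2584653  0.25      ] 0.14184644595008972
0.26 scene holes [0.53181478 0.12321998 0.26      ] [0.53013709 0.26302873 0.26      ] 0.13981881200967164
scene posts [0.53016246 0.12333751 0.203     ] [0.53357848 0.26315452 0.203     ]
[586.72222368  45.196519  ]
[673.8104537   94.72283266]
edges 89.37028173176188 89.5065062793142 [0.52975888 0.27552516 0.2597    ] [0.52886915 0.18489174 0.2597    ] 0.056214634598241386 0.056451867352987684
```

{"op": "send_rows", "data": {
  "steps": [
    [0, 0.001, 0.006, 0, -1],
    [0, 0.001, 0.014, 0, -1],
    [0, 0.001, 0.022, 0, -1],
    [0, 0.001, 0.029, 0, -1],
    [0, 0.001, 0.035, 0, -1],
    [0, 0.001, 0.039, 0, -1],
    [0, 0.001, 0.041, 0, -1],
    [0, 0.001, 0.041, 0, -1],
    [0, 0.001, 0.041, 0, -1],
    [0, 0.001, 0.041, 0, -1],
    [0, 0.001, 0.041, 0, -1],
    [0, 0.001, 0.041, 0, -1]
  ]
}}

```text
time: 13.95
eef_pos: [0.53, 0.1892, 0.2386]
tcp_rot: [0.711, 0.704, 0.0, 0.0]
contact_force: [-0.6, 1.0, -3.2]
opening: 0.171
finger_force: 78.5
```

Run:
```python
from h import *
C,im=snap('wrist','w7'); D,sm=snap('scene','s7'); E,bm=snap('side','b7')
s=ctrl.get_state();print(s['eef_pos'],s['time'],s['tcp_rot'],s['contact_force'])
A=cv2.resize(im[75:135,215:290],(500,400),interpolation=cv2.INTER_CUBIC)
B=cv2.resize(sm[150:210,265:345],(300,225),interpolation=cv2.INTER_CUBIC)
F=cv2.resize(bm[120:180,190:270],(300,225),interpolation=cv2.INTER_CUBIC)
A=cv2.resize(A,(500,450))
cv2.imwrite('pics/w7.png',np.hstack([A,np.vstack([B,F])])[:,:,::-1])
```

```text
[0.52995148 0.18917253 0.23836804] 14.1 [7.10515403e-01 7.03681648e-01 3.26207047e-05 1.21732582e-05] [ 0.07063631  0.39769165 -2.68031848]
```

View pics/w7.png

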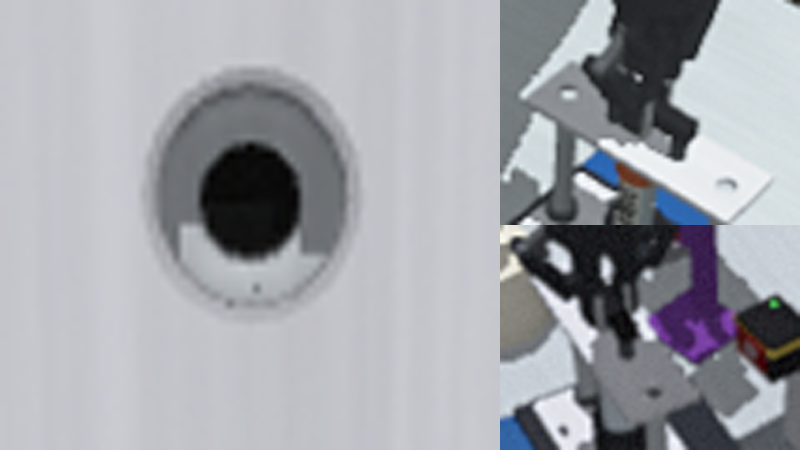

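The final view shows the hole centred at crop (251,195) and the thread at (250,201), well inside the hole. The scene crop shows the plate level above the post and the code towards the reader.

Run:
```python
from h import *
C,_=load('w7');D,_=load('s7');E,_=load('b7')
f=lambda u,v,z: at(C,215+u*.15,75+v*60/450,z)
print('hole',f(251,195,.2185),f(251,195,.2125),'thread',f(250,201,.203))
g=lambda u,v,z: at(D,265+(u-500)*80/300,150+v*60/225,z)
h=lambda u,v,z: at(E,190+(u-500)*80/300,120+(v-225)*60/225,z)
print('scene holes',g(569,94,.2185),g(728,185,.2185),'side -y hole',h(654,392,.2185))
```

```text
hole [0.530448   0.26096834 0.2185    ] [0.53045366 0.26088298 0.2125    ] thread [0.53037799 0.26033318 0.203     ]
scene holes [0.5317575 0.1251658 0.2185   ] [0.52987448 0.26393685 0.2185    ] side -y hole [0.53059828 0.11843885 0.2185    ]
```

```bash
python3 -c "
from plant import ctrl
print(ctrl.get_state()['dq'].round(4)); print(ctrl.sign_off())"
```

```text
[-0.     -0.0003  0.0007  0.0007  0.0005  0.0004]
the job is handed in; nothing more can be done
None
```

I turned the tube's bar code to within about 2° of the code reader and let it go standing in its cup; the clamp plate is held level and still about 1 cm above the posts, with its end holes over the threads (+y hole within about 0.7 mm, -y hole judged only from the plate's angle), and the job is handed in at about 14 s.

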